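# Crank two cartons out of the spring-loaded feeder

### The job

The order needs two orange cartons. Set the loose orange one squarely on top of the one already in the red feeder's magazine and let go; then take the crank by its black knob and turn it two whole turns counter-clockwise (seen from above) through the stiff part of each turn, so that the feeder drops one carton a turn into its tray, and leave the knob parked over the yellow mark, on the side away from the magazine. Turn smoothly at about six to ten seconds a turn, never letting the spring whip the crank round, and make the hand follow the knob's own circle: it must not be pulled outwards or pushed inwards with more than about 7 N. Do not touch the carton that waits in the magazine, and leave the blue carton, the screwdriver and the steel coupling alone.

Things in the scene. Friction and masses are not known exactly. Their poses are not given: they have to be found in the camera images.
- feeder: red steel carton feeder bolted to the bench, base plate 230 x 470 mm. Origin on the bench under the machine; z up, y from the outfeed tray towards the crank. Along y: crank post at +120 mm, magazine centre at -15 mm, then a chute from -57 mm down 34 mm into the tray, whose end wall is at -264 mm; the tray is 118 mm wide inside (x), its walls 46 mm high
- magazine (a point): centre of the magazine's mouth, level with its side walls, 80 mm above the bench (front and rear walls 88 mm). Inside 74 mm (x) by 60 mm (y), feeder's axes; walls 5 mm. One orange carton lies in it, top 6 mm below this point. A carton set on that one, 64 mm side along the feeder's x, stands 18 mm above the side walls (its centre 6 mm above this point)
- knob: crank's upright black knob, 25 mm diameter, 56 mm tall, spinning freely on its pin; origin at its underside, 165 mm above the bench. Nothing else at the crank is higher than 164 mm. The knob runs on a circle about a vertical axis. Axis: 120 mm along the feeder's +y, but the post is bolted in a cross slot, so up to 28 mm off to either side along x. Radius 58 to 80 mm (knob clamped in a slot of the arm)
- knob_center (a point): centre (half-way up) of the crank's black knob, 193 mm above the bench. It starts within 0.7 rad of home, which is the feeder's +y direction seen from the axis, over a yellow mark on the base. Parked means this point lies at more than +160 mm along the feeder's y
- knob_slide (a joint): stretch (m) of the short sprung slide that carries the knob on its arm: 0 unloaded, + outwards, from the axis; spring 2.5 N/mm, ends at 0.008. It shows the side load on the knob: 0.0032 is 8 N; noise about 1 mm
- pusher (a joint): travel (m) of the aluminium pusher, driven by a roller under the arm, 75 mm from the axis, that shoves the lowest carton out to -y; 0 = back, 0.069 = full. Crank angles from home: no load below 1.6 rad, where it stays as left; then the return spring (9 N, 19 N at full) takes up to 12 to 20 N at the knob near 2.2 rad, none at half a turn, then drives the crank on with up to 8 to 14 N till 4.6 rad
- carton_in_center (a point): orange carton waiting at the bottom of the magazine, 64 x 50 x 24 mm; this point is its centre, 12 mm above its underside; x along the 64 mm side, y along the 50 mm side, z up
- carton_loose_center (a point): loose orange carton on the bench, 0.11 to 0.26 kg, 64 x 50 x 24 mm; this point is its centre, 12 mm above its underside; x along the 64 mm side, y along the 50 mm side, z up
- carton_blue_center (a point): blue carton of the same size on the bench beside it (other goods, leave alone), 64 x 50 x 24 mm; this point is its centre, 12 mm above its underside; x along the 64 mm side, y along the 50 mm side, z up
- screwdriver_grip (a point): handle of a screwdriver lying on the bench on the outfeed side (leave alone)
- coupling: steel conduit coupling, a tube 42 mm in diameter and 55 mm tall, standing on the bench beyond the outfeed side (leave alone); origin under its centre
Not all that is in view belongs to the job. What is shaped like the part that bears carton_in_center but green is not meant.

How it is judged:
By the outcome, as a careful person would: the job done as asked, in the order asked, and still so for the second after the job is handed in, with the robot touching nothing.
It also fails if it takes over 72 s, if anything falls off the work surface, if the arm or the gripper's body presses on something with over 40 N, if the wrist force passes 120 N, or if a joint passes its speed limit or range.

### The arm

A 6-joint arm with a two-finger parallel gripper is mounted at the origin on the work surface. World frame = base frame: x ahead of the robot, y to its left, z up, the work surface at z = 0. Lengths are in mm, angles in degrees, forces in N, time in s.
With the tool pointing down it reaches from about 350 to 850 mm from the base axis. Payload 8.1 kg.
Tool frame: the origin (TCP) lies at the very end of the fingers, on their centre line; the grasp point (between the pads) lies 19 mm behind it (r.grip_depth is the distance from the TCP to the grasp point, in mm); y points along the fingers, z is the direction in which the jaws open and shut, and the axes are right-handed (so a half turn about y gives the same grasp; the last joint's range is limited). The gripper opens to 85 mm and grips with 20 to 120 N. Pads are 22 mm wide; open, the fingers measure 114 mm over their backs; the gripper's body (76 mm by 85 mm) begins 54 mm behind the grasp point. The pads swing forward as they close: fully open they stand 13 mm farther back than shut.
Start: joints at [-4.893, 7.471, 85.268, -0, 87.261, -4.893], TCP at [600.004, 0.022, 231.292] pointing down, gripper open.
Joint ranges: [-169.43, 169.43], [-51.17, 129.36], [1.28, 143.12], [-76.62, 256.62], [0, 156.53], [-152.29, 152.29]. Speed limits (degrees/s): [136.94, 136.94, 159.86, 180, 180, 180].

### API

Orientations are given as [roll, pitch, yaw] about the fixed x, y, z axes, in that order (R = Rz(yaw) Ry(pitch) Rx(roll)).
In Python, from bench import readout, eyes, r gives the robot as it stands. The module is installed in compiled form; this text tells all that it offers.
- The arm moves only by the tool move_arm, never from a script. Its argument "motion" is text: rows parted by semicolons, each of 6 numbers parted by spaces: the shift along the world's x, y, z in cm, then the turn, a rotation vector about the world's x, y, z in degrees. A call has 1 to 10 rows; each row is the pose to reach, as a shift and turn from the pose commanded when the call began; what a row does not reach only later rows make up. A row lasts 1/12 s, in which the tool goes at most 41.7 mm and 7.16 degrees, less where a joint would pass 70% of its speed; a pose out of reach is approached as far as the arm can. A call with a gripper value outside its range is refused whole. "fingers" is the finger opening in cm, from 0 to 8.54, set as the call begins (left out, the last holds). The fingers move at their own pace and stop on an object; "squeeze" is the grip in N (left out, the last holds). Time passes only in rows, so rows that repeat a pose let the fingers close. It gives the time, the measured TCP pose, the force and the opening at its end, in the units of the state.
- readout.sense(): the state, without advancing time (a new reading comes with each control period).
- eyes.snapshot(name): name is "scene" or "side" or "wrist"; returns a dict with "image" (420x560x3 uint8, blue, green, red), "fx", "fy", "cx", "cy" (pixels), "world_to_cam" (4x4, takes a point from world to camera coordinates). Camera axes: x right, y down, z forward; pixel columns grow to the right and rows downward; lengths in mm; the calibration is good to about 2 mm. A picture is of the moment at which its call begins. There is no depth.
- r.hand_in(): hands the job in, once; it reports no verdict.
The state is a dict: "time": time; "joint_pos": joint angles; "qd": joint speeds; "joint_efforts": joint torques, N m; "tool_pos": TCP position; "tcp_rot": TCP orientation; "ft_force": force on the tool from outside, world axes, zero at the start; "wrist_torque": the same for the moment, N m; "finger_gap": finger opening in mm.
Only numpy, scipy, OpenCV 4.12 (cv2) and the standard library are available. Lean on these libraries where they do the work, as an engineer would, in place of code of your own. Each camera call takes 0.05 s, during which the arm holds its last target. There are 200 camera calls.

## Working session

There is one attempt and no reset: what is moved stays moved. The work goes in short steps, Python scripts to look and compute and a tool call to move; the robot and the scene stay as the last step left them, time stands still between calls to the robot, and variables do not carry over. Pictures are saved under pics/ and viewed, about 8 in all and at most 12, crops included, and the job is handed in when it is done.

Besides the shell and the picture viewer there is one more tool, called after "Call:" as name(argument=value, ...) on one line, values as JSON. move_arm: Moves the arm, as the interface text tells. Its arguments: {"type":"object","properties":{"motion":{"type":"string"},"fingers":{"type":"number"},"squeeze":{"type":"number"}},"required":["motion"]}

```bash
mkdir -p pics; python3 - <<'E'
from bench import readout, eyes, r
import cv2,numpy as np
a=eyes.snapshot("scene");b=eyes.snapshot("side")
cv2.imwrite("pics/a.png",a["image"]);cv2.imwrite("pics/b.png",b["image"])
for c in(a,b):
    print(c["fx"],c["cx"],c["cy"]);print(np.round(c["world_to_cam"],3).tolist())
print(readout.sense())
E
```

```text
456.38062793015126 283.4467225048596 222.15881348557832
[[-0.464, 0.886, 0.008, 279.128], [0.754, 0.4, -0.522, -377.634], [-0.465, -0.236, -0.853, 1594.77], [0.0, 0.0, 0.0, 1.0]]
533.5463924354348 274.6473618855848 204.1187928661575
[[0.795, -0.607, 0.005, -453.29], [-0.31, -0.414, -0.856, 300.665], [0.522, 0.679, -0.517, 1158.732], [0.0, 0.0, 0.0, 1.0]]
{'time': 0.1, 'joint_pos': array([-4.89249129e+00,  7.51109908e+00,  8.53249169e+01,  1.46977433e-04,
        8.72614401e+01, -4.89336007e+00]), 'qd': array([ 0.03419069, -0.01714324, -0.17128374, -0.0405905 , -0.12646102,
       -0.05577227]), 'joint_efforts': array([ 1.52257860e-03, -5.70947063e+01, -5.01941299e+01, -1.80579236e-04,
        8.16394575e-03,  5.26326357e-05]), 'tool_pos': array([5.99492460e+02, 7.26759479e-02, 2.30328024e+02]), 'tcp_rot': array([-9.00970884e+01,  8.45940733e-03, -8.99991455e+01]), 'ft_force': array([ 0.15804165, -0.26361418, -0.09110792]), 'wrist_torque': array([ 0.01999927, -0.03543249,  0.01455154]), 'finger_gap': 85.38130083576694}
```

View pics/a.png

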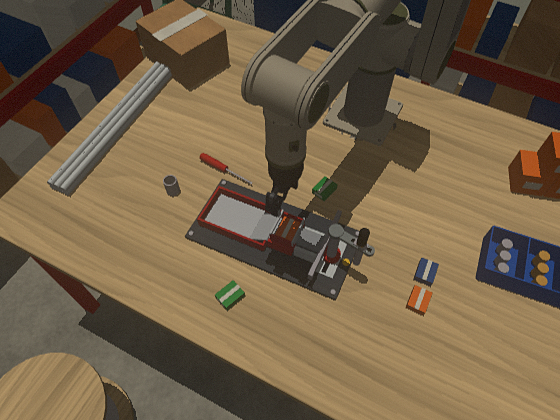

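View pics/b.png

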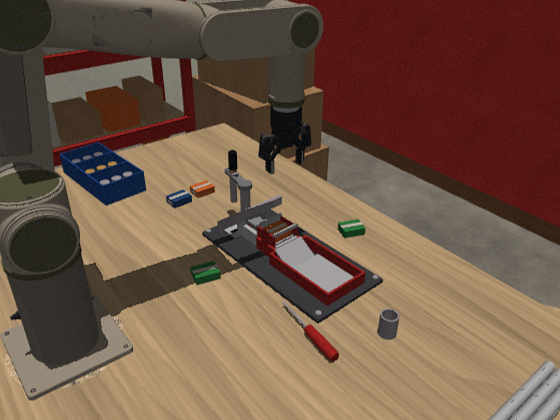

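Candidates for the loose orange carton: orange at scene (420,299)/side (202,188); the blue one at (427,271); green decoys at (230,294) and (324,187); and large orange boxes on a rack at (530,170). I choose (420,299). The feeder lies with its tray to the left in the scene view, and its crank knob is at (363,237).

```bash
cat > h.py <<'E'
from bench import readout, eyes, r
import cv2,numpy as np
def ray(c,u,v):
    W=np.array(c["world_to_cam"]);R=W[:3,:3];o=-R.T@W[:3,3]
    d=R.T@np.array([(u-c["cx"])/c["fx"],(v-c["cy"])/c["fy"],1]);return o,d/np.linalg.norm(d)
def onz(c,u,v,z):
    o,d=ray(c,u,v);return o+d*(z-o[2])/d[2]
def tri(c1,p1,c2,p2):
    o1,d1=ray(c1,*p1);o2,d2=ray(c2,*p2)
    s=np.linalg.lstsq(np.c_[d1,-d2],o2-o1,rcond=None)[0]
    a=o1+s[0]*d1;b=o2+s[1]*d2;return (a+b)/2,np.linalg.norm(a-b)
def proj(c,p):
    q=np.array(c["world_to_cam"])@np.append(p,1);return np.array([c["fx"]*q[0]/q[2]+c["cx"],c["fy"]*q[1]/q[2]+c["cy"]])
def blobs(c,lo,hi,amin=40):
    h=cv2.cvtColor(c["image"],cv2.COLOR_BGR2HSV);m=cv2.inRange(h,lo,hi)
    cs=cv2.findContours(m,cv2.RETR_EXTERNAL,cv2.CHAIN_APPROX_NONE)[0]
    return [k for k in cs if cv2.contourArea(k)>amin]
E
python3 - <<'E'
from h import *
a=eyes.snapshot("scene");b=eyes.snapshot("side")
for n,c,(x0,y0,x1,y1) in(("a2",a,(180,170,440,315)),("b2",b,(165,140,395,320))):
    cv2.imwrite(f"pics/{n}.png",cv2.resize(c["image"][y0:y1,x0:x1],None,fx=3,fy=3,interpolation=cv2.INTER_CUBIC))
    print(n)
    for nm,lo,hi in(("orange",(5,150,120),(16,255,255)),("blue",(100,90,40),(125,255,255)),("yellow",(20,180,120),(32,255,255)),("black",(0,0,0),(180,255,28))):
        for k in blobs(c,lo,hi,12):
            x,y,w,h=cv2.boundingRect(k)
            if x0<x<x1 and y0<y<y1: print(nm,cv2.contourArea(k),(x,y,w,h),np.round(cv2.minAreaRect(k)[0],1),np.round(onz(c,*cv2.minAreaRect(k)[0],24)))
E
```

```text
a2
orange 131.0 (419, 290, 13, 23) [425.2 301. ] [577. 411.  24.]
orange 125.5 (408, 285, 13, 23) [414. 296.] [577. 380.  24.]
blue 100.5 (427, 262, 11, 21) [432.1 272.2] [487. 401.  24.]
blue 97.0 (416, 258, 12, 20) [421.1 267.7] [488. 370.  24.]
b2
orange 38.5 (195, 184, 19, 8) [204.1 187.8] [573. 373.  24.]
orange 26.5 (190, 180, 18, 9) [198.5 183.5] [573. 409.  24.]
blue 138.0 (170, 194, 22, 13) [181.  200.2] [476. 349.  24.]
blue 22.0 (166, 190, 19, 9) [175.  193.4] [481. 397.  24.]
black 107.5 (221, 248, 44, 17) [242.  256.9] [463.  -1.  24.]
black 61.0 (207, 235, 27, 12) [220.3 240.8] [456.  94.  24.]
black 16.0 (298, 227, 6, 9) [300.5 231. ] [661.   0.  24.]
black 119.5 (229, 151, 8, 20) [232.5 160.5] [753. 482.  24.]
```

View pics/a2.png

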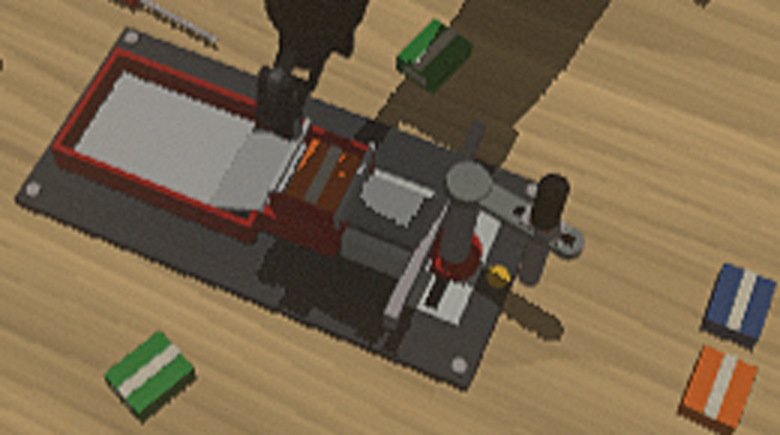

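View pics/b2.png

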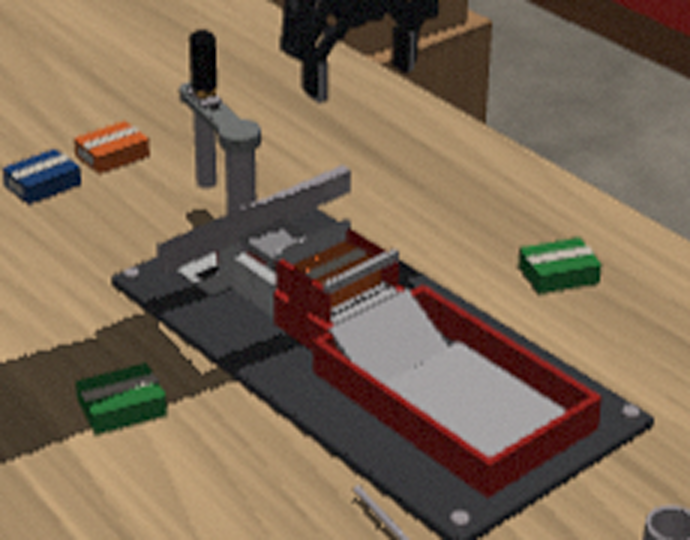

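Scene: carton in the magazine at about (290,227), knob top (364,230) and underside (362,245), hub (336,231), base bolts at (224,182), (191,233), (333,292) and (357,233). Side: knob (233,152–171), hub (245,184), bolts (318,312), (375,277) and (209,231).

```bash
python3 - <<'E'
from h import *
a=eyes.snapshot("scene");b=eyes.snapshot("side")
A=lambda x,y:(x/3+180,y/3+170)
B=lambda x,y:(x/3+165,y/3+140)
T={}
for n,p,q in(("boltTn",(131,37),(460,517)),("boltTf",(33,188),(630,411)),("boltCn",(531,188),(132,272)),
 ("knobtop",(553,182),(203,37)),("knobbot",(547,226),(203,92)),("hub",(468,182),(240,132)),("greenish cart orange top",(720,385),(112,138)),
 ("traycorner far",(52,152),(598,398)),("traycorner near",(117,52),(490,468))):
    P,e=tri(a,A(*p),b,B(*q));print(n,np.round(P,1),round(e,1));T[n]=P
for n,p in(("boltTn",(131,37)),("boltTf",(33,188)),("boltCf",(459,365)),("boltCn",(531,188))): print(n,np.round(onz(a,*A(*p),14),1))
print('corners bench scene',[np.round(onz(a,*A(*p),10),1).tolist() for p in((15,200),(466,388),(128,27))])
print('corners side',[np.round(onz(b,*B(*p),10),1).tolist() for p in((113,280),(652,421),(460,537))])
# orange carton: combined contour
h=cv2.cvtColor(a["image"],cv2.COLOR_BGR2HSV)
for nm,c,hsv,(x0,y0,x1,y1) in(("orA",a,((5,130,150),(18,255,255)),(400,280,440,316)),("orB",b,((5,130,60),(18,255,255)),(180,175,220,200))):
    k=[q for q in blobs(c,*hsv,5) if x0<q[:,0,0].mean()<x1 and y0<q[:,0,1].mean()<y1]
    P=np.vstack(k).astype(np.float32);r_=cv2.minAreaRect(P);hull=cv2.approxPolyDP(cv2.convexHull(P.astype(np.int32)),2,True)[:,0]
    print(nm,r_,hull.tolist(),[np.round(onz(c,*p,24)[:2]).tolist() for p in hull])
E
```

```text
boltTn [ 489.7 -269.3   14.1] 1.6
boltTf [ 688.1 -258.2   13.7] 1.4
boltCn [463.7 167.8  15.1] 2.3
knobtop [572.6 200.2 215.9] 4.1
knobbot [575.7 207.5 154.3] 2.5
hub [564.7 130.4 148.7] 3.0
greenish cart orange top [576.4 395.   20.7] 4.4
traycorner far [ 655.6 -251.7   38.8] 1.1
traycorner near [ 526.3 -260.7   37.9] 2.0
boltTn [ 489.1 -268.8   14. ]
boltTf [ 687.8 -257.6   14. ]
boltCf [662.6 182.8  14. ]
boltCn [462.  168.4  14. ]
corners bench scene [[705.5, -267.3, 10.0], [678.1, 197.2, 10.0], [477.2, -280.3, 10.0]]
corners side [[446.6, 172.4, 10.0], [697.3, -275.9, 10.0], [478.8, -283.2, 10.0]]
orA ((419.837646484375, 298.3221740722656), (19.4566650390625, 22.113109588623047), 21.037511825561523) [[431, 292], [425, 312], [408, 304], [415, 285]] [[545.0, 416.0], [606.0, 420.0], [606.0, 373.0], [546.0, 372.0]]
orB ((202.00001525878906, 188.5), (13.597793579101562, 24.349536895751953), 71.56505584716797) [[214, 191], [198, 197], [190, 191], [190, 186], [206, 180], [214, 186]] [[587.0, 337.0], [528.0, 335.0], [527.0, 382.0], [543.0, 411.0], [604.0, 415.0], [604.0, 365.0]]
```

Call:
move_arm(motion="0 3 3 0 0 0; 0 7 4 0 0 0; -0.5 11 4 0 0 0.5; -0.5 15 4 0 0 1; -1 19 4 0 0 1.5; -1 23 4 0 0 2; -1.5 27 4 0 0 2.5; -2 31 2 0 0 3; -2.4 35 0 0 0 3; -2.4 39 -2 0 0 3", fingers=7.6)

```text
time: 1.13
tool_pos: [575.5, 383.6, 215.5]
tcp_rot: [-89.9, 0.0, -87.0]
ft_force: [-0.1, -0.2, -0.4]
finger_gap: 75.9
```

Call:
move_arm(motion="0 0.4 -2 0 0 0; 0 0.6 -4 0 0 0; 0 0.6 -5 0 0 0; 0 0.6 -5 0 0 0; 0 0.6 -5 0 0 0")

```text
time: 1.55
tool_pos: [576.0, 386.8, 165.3]
tcp_rot: [-90.1, -0.0, -87.0]
ft_force: [0.5, -0.8, 1.1]
finger_gap: 76.2
```

```bash
python3 - <<'E'
from h import *
w=eyes.snapshot("wrist");a=eyes.snapshot("scene");s=readout.sense();print(s["tool_pos"],s["tcp_rot"],s["time"],s["finger_gap"],s["ft_force"])
W=w["world_to_cam"];print("cam at",np.round(-W[:3,:3].T@W[:3,3]),np.round(W[:3,:3],2).tolist(),w["fx"])
print("tcp px",proj(w,s["tool_pos"]))
for hsv in(((5,130,60),(18,255,255)),((100,90,40),(125,255,255))):
    for k in blobs(w,*hsv,150):
        h=cv2.approxPolyDP(cv2.convexHull(k),4,True)[:,0];print(cv2.contourArea(k),h.tolist(),[np.round(onz(w,*p,24)[:2]).tolist() for p in h])
c=np.vstack([w["image"],]);cv2.imwrite("pics/w1.png",c)
# refined feeder view with arm away
np.save("scene2.npy",a["image"]);cv2.imwrite("pics/a3.png",cv2.resize(a["image"][170:305,180:390],None,fx=3.8,fy=3.8,interpolation=cv2.INTER_CUBIC))
E
```

```text
[577.24705746 387.22755233 167.72789042] [-8.98597407e+01  6.81629598e-02 -8.70545820e+01] 1.65 75.83368016126558 [-0.24291905  0.51615416  1.01325162]
cam at [572. 463. 307.] [[1.0, 0.05, -0.0], [0.05, -0.95, 0.3], [0.01, -0.3, -0.95]] 315.7185097259233
tcp px [274.66065976 275.54661564]
1246.0 [[239, 195], [307, 198], [306, 215], [240, 214]] [[545.0, 390.0], [608.0, 391.0], [608.0, 374.0], [546.0, 372.0]]
1645.5 [[239, 162], [306, 160], [308, 184], [242, 182]] [[544.0, 421.0], [604.0, 426.0], [608.0, 404.0], [547.0, 403.0]]
1130.5 [[211, 202], [210, 220], [145, 216], [144, 202]] [[519.0, 382.0], [518.0, 365.0], [457.0, 365.0], [457.0, 379.0]]
1184.0 [[208, 169], [208, 188], [142, 188], [144, 168]] [[517.0, 413.0], [516.0, 396.0], [456.0, 392.0], [459.0, 411.0]]
4798.0 [[114, 2], [117, 42], [0, 47], [0, 0]] [[445.0, 540.0], [444.0, 512.0], [349.0, 504.0], [356.0, 537.0]]
```

View pics/w1.png

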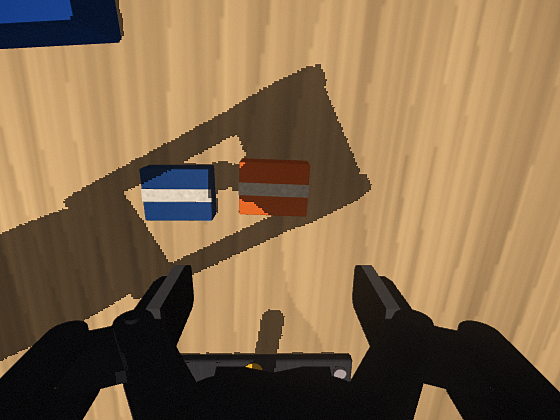

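View pics/a3.png

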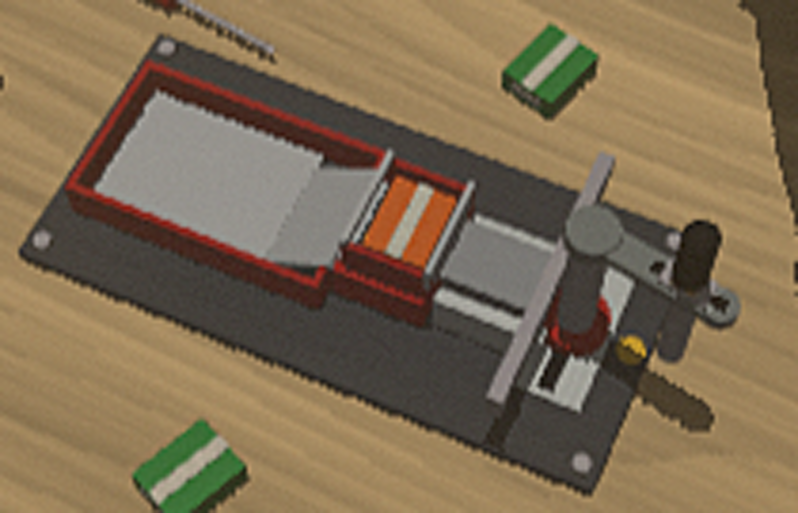

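The wrist view shows the orange carton at (273,188), so its centre is (577,398) with yaw about 2°. The blue carton is 28 mm to its left, which leaves room for the fingers opened to 74 mm.

Call:
move_arm(motion="0 0.5 -3 0 0 0; 0 1.1 -7 0 0 0; 0 1.1 -10 0 0 0; 0 1.1 -12.5 0 0 0; 0 1.1 -13 0 0 0; 0 1.1 -13 0 0 0; 0 1.1 -13 0 0 0; 0 1.1 -13 0 0 0", fingers=7.4)

```text
time: 2.32
tool_pos: [578.4, 399.5, 39.5]
tcp_rot: [-89.7, 0.1, -87.0]
ft_force: [1.0, -0.7, 0.8]
finger_gap: 74.1
```

```bash
python3 - <<'E'
from h import *
s=readout.sense();print(s["tool_pos"],s["tcp_rot"],s["time"],s["finger_gap"],s["ft_force"])
A=lambda x,y:(x/3.8+180,y/3.8+170)
a=eyes.snapshot("scene");b=eyes.snapshot("side");cv2.imwrite("pics/b3.png",b["image"])
for n,p,z in(("bTn",(167,47),14),("bTf",(41,240),14),("bCf",(582,462),14),("bCn",(675,240),14),
 ("tray far",(69,190),46),("tray near",(153,63),46),
 ("cart front-near",(403,178),74),("cart front-far",(365,235),74),("cart rear-near",(455,207),74),("cart rear-far",(425,258),74),
 ("frontwall near",(390,151),88),("rearwall near",(471,183),88),("rearwall far",(432,280),88),("frontwall far",(345,240),88),("yellow",(631,349),12),
 ("hub top",(594,228),164),("knob top",(702,235),221)):
    print(n,np.round(onz(a,*A(*p),z),1))
E
```

```text
[578.3741028  399.48757539  39.45903483] [-89.72719044   0.14272583 -87.01910291] 2.3167 74.14281767428321 [ 1.00842653 -0.67059482  0.82194167]
bTn [ 488.8 -268.    14. ]
bTf [ 689.5 -257.2   14. ]
bCf [662.2 183.1  14. ]
bCn [462.6 170.7  14. ]
tray far [ 656.2 -247.9   46. ]
tray near [ 526.  -254.2   46. ]
cart front-near [544.3 -22.4  74. ]
cart front-far [600.5 -24.2  74. ]
cart rear-near [548.7  22.9  74. ]
cart rear-far [597.2  23.   74. ]
frontwall near [535.8 -37.8  88. ]
rearwall near [532.8  27.3  88. ]
rearwall far [617.9  38.8  88. ]
frontwall far [618. -31.  88.]
yellow [562.7 177.9  12. ]
hub top [570.2 133.5 164. ]
knob top [576.5 204.  221. ]
```

Call:
move_arm(motion="-0.1 -0.1 -1.5 0 0 0; -0.1 -0.1 -2.8 0 0 0; -0.1 -0.1 -3.4 0 0 0; -0.1 -0.1 -3.4 0 0 0; -0.1 -0.1 -3.4 0 0 0; -0.1 -0.1 -3.4 0 0 0")

```text
time: 2.92
tool_pos: [575.0, 397.4, 1.4]
tcp_rot: [-90.0, -0.0, -87.0]
ft_force: [-0.1, 0.2, 1.1]
finger_gap: 74.1
```

Call:
move_arm(motion="0 0 0 0 0 0; 0 0 0 0 0 0; 0 0 0 0 0 0; 0 0 0 0 0 0; 0 0 0 0 0 0", fingers=5.5, squeeze=40)

```text
time: 3.33
tool_pos: [575.8, 397.9, 2.6]
tcp_rot: [-89.9, 0.0, -87.0]
ft_force: [1.1, 0.0, 4.6]
finger_gap: 63.8
```

Call:
move_arm(motion="0 0 2 0 0 0; 0 0 5 0 0 0; 0 0 9 0 0 0; 0 -1 13 0 0 0; 0 -2 17 0 0 0; 0 -4 20 0 0 0; 0 -7 22.5 0 0 0; 0 -10 24 0 0 0; 0 -14 25 0 0 0; 0 -18 25 0 0 0")

```text
time: 4.17
tool_pos: [575.8, 216.8, 254.7]
tcp_rot: [-89.8, 0.1, -86.9]
ft_force: [0.8, 0.3, -1.4]
finger_gap: 63.4
```

```bash
python3 - <<'E'
from h import *
s=readout.sense();print(s["tool_pos"],s["tcp_rot"],s["time"],s["finger_gap"],s["ft_force"])
w=eyes.snapshot("wrist")
for k in blobs(w,(5,110,40),(18,255,255),100):
        h=cv2.approxPolyDP(cv2.convexHull(k),3,True)[:,0];print(cv2.contourArea(k),h.tolist())
cv2.imwrite("pics/w2.png",w["image"])
E
```

```text
[575.8034464  216.75537056 254.69781453] [-8.97523884e+01  5.47180362e-02 -8.69196411e+01] 4.1667 63.36372041778511 [ 0.80991211  0.2895028  -1.40335614]
1210.5 [[447, 419], [396, 418], [398, 385], [426, 388]]
858.5 [[148, 419], [123, 419], [125, 388], [129, 379], [146, 376], [152, 412]]
210.5 [[286, 368], [271, 372], [236, 365], [285, 364]]
352.5 [[286, 349], [285, 356], [235, 356], [235, 349]]
4984.0 [[202, 309], [343, 313], [353, 346], [339, 377], [203, 342]]
1324.0 [[526, 286], [549, 368], [546, 390], [500, 350]]
38539.0 [[407, 0], [559, 0], [559, 187], [541, 243], [498, 348], [409, 318], [385, 294], [377, 240]]
367.5 [[92, 0], [107, 1], [112, 47], [100, 35]]
1120.5 [[59, 0], [78, 1], [97, 93], [80, 99], [72, 80]]
665.0 [[30, 0], [47, 0], [58, 51], [55, 67], [50, 66], [28, 4]]
81193.0 [[405, 0], [384, 136], [356, 262], [345, 288], [0, 390], [0, 0]]
```

Call:
move_arm(motion="0 -3.5 0 0 0 0; 0 -7 0 0 0 0; 0 -11 0 0 0 0; 0 -15 0 0 0 0; 0 -18.5 -1.5 0 0 0; 0 -21 -4 0 0 0.4; 0 -21.8 -7.5 0 0 0.4; 0 -21.8 -9.5 0 0 0.4; 0 -21.8 -10 0 0 0.4; 0 -21.8 -10 0 0 0.4")

```text
time: 5.05
tool_pos: [573.1, -0.4, 148.9]
tcp_rot: [-90.3, 0.1, -86.6]
ft_force: [-0.3, -0.4, -0.2]
finger_gap: 63.0
```

```bash
python3 - <<'E'
from h import *
w=eyes.snapshot("wrist");b=eyes.snapshot("side")
s=readout.sense();print(s["tool_pos"],s["tcp_rot"],s["time"],s["finger_gap"],s["ft_force"])
print("mag pts",[proj(w,p).round(0).tolist() for p in((576,-1,80),(576,29,88),(540,0,80))])
print("tcp",proj(w,s["tool_pos"]))
cv2.imwrite("pics/w3.png",np.hstack([cv2.resize(w["image"][120:420,130:430],(400,400),interpolation=cv2.INTER_CUBIC),cv2.resize(b["image"][120:290,190:360],(400,400),interpolation=cv2.INTER_CUBIC)]))
E
```

```text
[ 5.75746419e+02 -1.35367147e-01  1.52843507e+02] [-8.99302333e+01 -5.36530627e-03 -8.65642184e+01] 5.15 62.944735465715915 [ 0.75589954  0.40800756 -1.19156044]
mag pts [[277.0, 228.0], [280.0, 190.0], [226.0, 224.0]]
tcp [277.33268116 277.45188056]
```

View pics/w3.png

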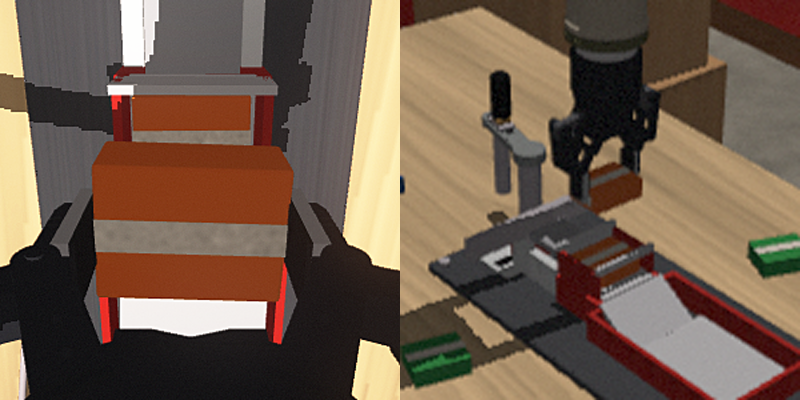

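```bash
python3 - <<'E'
from h import *
w=eyes.snapshot("wrist");s=readout.sense();print(s["tool_pos"],s["tcp_rot"])
C=lambda x,y:(x*.75+130,y*.75+120)
zt=151.5+21.5
for n,p,z in(("L out",(113,120),80),("L in",(131,130),80),("R in",(255,130),80),("R out",(274,120),80),
 ("rear L top",(108,79),88),("rear R top",(277,78),88),("rear L bot",(108,95),88),("rear R bot",(277,93),88),("stripe in mag",(192,137),74),
 ("cL",(94,237),zt),("cR",(288,240),zt),("cbl",(97,296),zt),("cbr",(280,300),zt)):
    print(n,np.round(onz(w,*C(*p),z),1))
g=cv2.cvtColor(w["image"],cv2.COLOR_BGR2GRAY)
print("col 275 rows170-215",g[170:260,275].tolist());print("row 212",g[212,205:350].tolist())
print("row 299",w["image"][299,192:212,2].tolist(),w["image"][299,335:356,2].tolist())
E
```

```text
[ 5.76357736e+02 -6.86409356e-02  1.53707079e+02] [-8.98349836e+01 -1.99097979e-02 -8.65490659e+01]
L out [534.4   8.9  80. ]
L in [544.1   3.9  80. ]
R in [610.6   7.8  80. ]
R out [620.1  14.   80. ]
rear L top [533.1  32.7  88. ]
rear R top [617.2  38.2  88. ]
rear L bot [533.2  24.5  88. ]
rear R bot [618.1  30.6  88. ]
stripe in mag [ 5.772e+02 -2.000e-01  7.400e+01]
cL [544.2  -2.9 173. ]
cR [ 6.085e+02 -2.000e-01  1.730e+02]
cbl [545.1 -26.3 173. ]
cbr [608.8 -24.3 173. ]
col 275 rows170-215 [91, 92, 89, 90, 91, 105, 102, 95, 95, 97, 94, 96, 95, 115, 112, 108, 110, 113, 113, 117, 82, 73, 79, 81, 77, 78, 81, 77, 78, 81, 77, 79, 78, 81, 79, 81, 78, 80, 80, 78, 78, 75, 78, 81, 77, 77, 98, 125, 127, 124, 126, 120, 116, 114, 114, 117, 123, 112, 67, 66, 68, 69, 70, 71, 66, 67, 68, 70, 66, 69, 68, 69, 70, 67, 68, 72, 76, 78, 77, 77, 81, 78, 74, 78, 79, 77, 79, 79, 78, 80]
row 212 [38, 41, 41, 38, 39, 38, 44, 47, 46, 45, 48, 49, 48, 40, 41, 41, 42, 39, 42, 30, 120, 77, 74, 78, 80, 79, 78, 80, 80, 78, 81, 76, 81, 78, 80, 80, 81, 77, 78, 80, 79, 80, 78, 80, 81, 79, 79, 79, 80, 79, 78, 80, 80, 81, 79, 79, 80, 79, 83, 79, 77, 81, 78, 83, 77, 81, 79, 78, 79, 79, 78, 80, 78, 76, 78, 79, 77, 80, 76, 80, 79, 82, 81, 76, 79, 73, 81, 78, 80, 79, 80, 77, 75, 80, 77, 75, 80, 79, 77, 79, 79, 76, 76, 76, 79, 76, 72, 74, 111, 115, 122, 45, 38, 41, 42, 38, 40, 48, 47, 46, 49, 47, 46, 50, 43, 39, 38, 39, 42, 40, 40, 41, 38, 100, 102, 101, 93, 94, 94, 90, 90, 91, 91, 93, 91]
row 299 [17, 17, 21, 15, 21, 23, 17, 15, 2, 143, 136, 134, 134, 142, 137, 137, 137, 138, 134, 134] [130, 132, 134, 134, 135, 131, 133, 135, 137, 151, 39, 21, 28, 35, 32, 30, 37, 36, 33, 33, 35]
```

The wrist view shows the magazine centre at about (577.3,-0.8) and the held carton's centre at about (576.2,-0.9), with yaw within about 1.5°. I shift +1 mm in x and lower it.

Call:
move_arm(motion="0.1 0 -1.5 0 0 0.4; 0.1 0 -3.5 0 0 0.4; 0.1 0 -5 0 0 0.4; 0.1 0 -6 0 0 0.4; 0.1 0 -6.6 0 0 0.4; 0.1 0 -7 0 0 0.4; 0.1 0 -7.3 0 0 0.4; 0.1 0 -7.3 0 0 0.4; 0.1 0 -7.3 0 0 0.4")

```text
time: 5.95
tool_pos: [576.7, -0.6, 79.4]
tcp_rot: [-89.9, -0.0, -86.2]
ft_force: [0.0, 0.8, -1.8]
finger_gap: 63.2
```

Call:
move_arm(motion="0 0 -0.2 0 0 0; 0 0 -0.3 0 0 0; 0 0 -0.3 0 0 0")

```text
time: 6.2
tool_pos: [576.9, -0.7, 76.6]
tcp_rot: [-89.9, -0.0, -86.2]
ft_force: [-0.1, -0.1, 2.8]
finger_gap: 63.2
```

```bash
python3 - <<'E'
from h import *
b=eyes.snapshot("side");w=eyes.snapshot("wrist");s=readout.sense();print(s["tool_pos"],s["tcp_rot"],s["time"],s["finger_gap"],s["ft_force"],s["wrist_torque"])
cv2.imwrite("pics/w4.png",np.hstack([cv2.resize(w["image"][120:420,130:430],(400,400),interpolation=cv2.INTER_CUBIC),cv2.resize(b["image"][160:290,215:345],(400,400),interpolation=cv2.INTER_CUBIC)]))
E
```

```text
[576.88268399  -0.66686043  76.57186093] [-8.99046123e+01 -1.69040722e-02 -8.62027344e+01] 6.3 63.11020900844162 [ 0.42509059 -0.24928621  5.11947343] [-0.01507999  0.16998138  0.0584001 ]
```

View pics/w4.png

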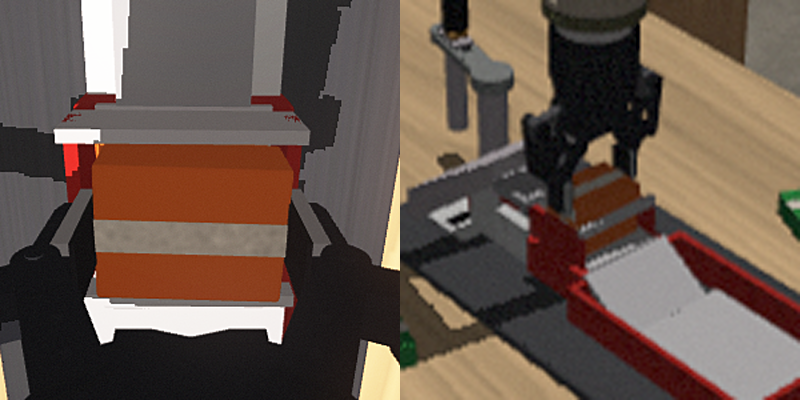

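It's seated between the four walls at exactly 74 mm above its bench height, with a 5 N contact. Next I release it and rise.

Call:
move_arm(motion="0 0 0 0 0 0; 0 0 0 0 0 0; 0 0 0 0 0 0; 0 0 0 0 0 0", fingers=7.4)

```text
time: 6.63
tool_pos: [575.9, -0.6, 75.3]
tcp_rot: [-90.0, 0.0, -86.2]
ft_force: [-1.0, -0.4, 0.3]
finger_gap: 74.2
```

Call:
move_arm(motion="0 0 0.5 0 0 0; 0 0 2 0 0 0; 0 0 5 0 0 0; 0 0 9 0 0 0; 0 1 13 0 0 0; 0 3 16.5 0 0 0; 0 6 19 0 0 0; 0 8 20 0 0 0; 0 8 20 0 0 0; 0 8 20 0 0 0")

```text
time: 7.47
tool_pos: [576.5, 80.4, 276.9]
tcp_rot: [-89.9, -0.0, -86.1]
ft_force: [-0.6, 0.6, -1.7]
finger_gap: 74.0
```

```bash
python3 - <<'E'
from h import *
w=eyes.snapshot("wrist");a=eyes.snapshot("scene");b=eyes.snapshot("side")
s=readout.sense();print(s["tool_pos"],s["tcp_rot"],s["time"],s["finger_gap"],s["ft_force"])
for n,c in(("w",w),("a",a),("b",b)): cv2.imwrite(f"pics/{n}5.png",c["image"]); np.save(n+"5W.npy",c["world_to_cam"])
cv2.imwrite("pics/m5.png",np.hstack([cv2.resize(w["image"],(440,330)),cv2.resize(a["image"][190:280,260:390],(358,248),interpolation=cv2.INTER_CUBIC)[:,:].copy() if 0 else cv2.copyMakeBorder(cv2.resize(a["image"][190:280,260:390],(358,248),interpolation=cv2.INTER_CUBIC),0,82,0,0,0)]))
E
```

```text
[575.49068623  78.56692363 274.12789847] [-9.01370128e+01 -2.18353780e-02 -8.62375004e+01] 7.6167 73.6570215091989 [-0.16417545 -0.96422305 -0.27357907]
```

View pics/m5.png

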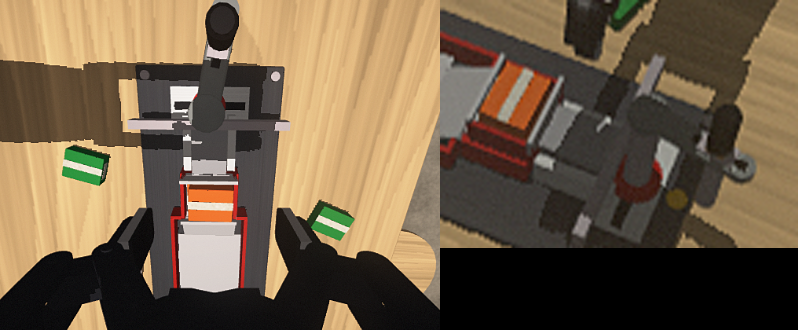

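Carton is in the magazine, standing squarely; the knob is at wrist full-resolution px ≈(284,19) and the hub at ≈(263,146). Next I measure both.

```bash
python3 - <<'E'
from h import *
w=eyes.snapshot("wrist");a=eyes.snapshot("scene");b=eyes.snapshot("side")
def dark(c,box,t):
    x0,y0,x1,y1=box;g=cv2.cvtColor(c["image"],cv2.COLOR_BGR2GRAY)[y0:y1,x0:x1]
    m=(g<t).astype(np.uint8);k=max(cv2.findContours(m,0,2)[0],key=cv2.contourArea);return k[:,0]+[x0,y0]
for n,c,box,t in(("w",w,(250,0,320,70),32),("a",a,(345,220,380,255),32),("b",b,(222,143,245,180),35)):
    k=dark(c,box,t);r_=cv2.minAreaRect(k.astype(np.float32));print(n,cv2.boundingRect(k),np.round(r_[0],1),np.round(r_[1],1),round(r_[2],1))
cv2.imwrite("pics/k.png",np.hstack([cv2.resize(w["image"][0:170,215:325],(330,510),interpolation=cv2.INTER_CUBIC),cv2.resize(a["image"][215:280,315:385],(460,427),interpolation=cv2.INTER_CUBIC) if 0 else cv2.copyMakeBorder(cv2.resize(a["image"][215:280,315:385],(460,427),interpolation=cv2.INTER_CUBIC),0,83,0,0,0)]))
E
```

```text
w (263, 0, 43, 62) [284.   30.5] [61. 42.] 90.0
a (357, 235, 4, 10) [358.2 239.5] [2.2 9.2] 11.3
b (229, 150, 8, 21) [232.5 160. ] [20.  7.] 90.0
```

View pics/k.png

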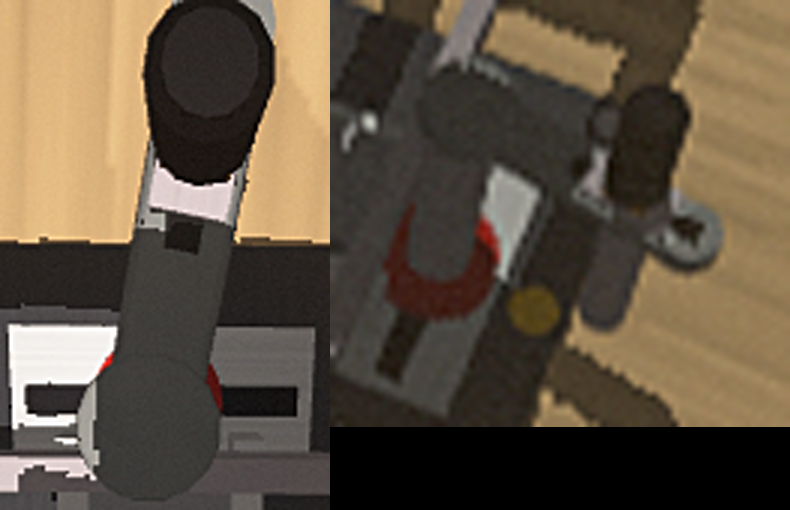

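```bash
python3 - <<'E'
from h import *
w=eyes.snapshot("wrist");a=eyes.snapshot("scene");b=eyes.snapshot("side")
print("knob w",onz(w,284.7,20.7,221)); 
S=lambda x,y:(x/(460/70)+315,y/(427/65)+215)
print("knob top a",onz(a,*S(655,112),221),"b",onz(b,232.5,152.2,221))
print("knob w-b tri",tri(w,(284.7,20.7),b,(232.5,152.2)))
for z in(148,154,160,164): print(z,"hub w",onz(w,264.7,142.7,z).round(1),"a",onz(a,*S(472,108),z).round(1))
print("post base/red ring a", onz(a,*S(445,262),45).round(1))
E
```

```text
knob w [574.31364613 203.92836483 221.        ]
knob top a [521.048203   309.84333128 221.        ] b [567.59091238 189.67931366 221.        ]
knob w-b tri (array([575.62634305, 205.01487434, 213.01215815]), np.float64(2.971436519578002))
148 hub w [565.7 131.9 148. ] a [503.7 248.  148. ]
154 hub w [565.8 132.4 154. ] a [507.5 248.2 154. ]
160 hub w [565.9 132.9 160. ] a [511.4 248.4 160. ]
164 hub w [566.  133.3 164. ] a [514.  248.5 164. ]
post base/red ring a [512.9 261.6  45. ]
```

The knob is at (574.3,203.9) and the hub at (565.8,132.6), so the radius is about 72 mm and the start about -10° from home. I approach and grip with the hand orientation held fixed.

Call:
move_arm(motion="0 3 0 0 0 0; -0.1 7 0 0 0 0; -0.1 10.5 0 0 0 0; -0.1 12.2 -1 0 0 0; -0.1 12.5 -3 0 0 0; -0.1 12.5 -6 0 0 0; -0.1 12.5 -8.5 0 0 0; -0.1 12.5 -10.1 0 0 0; -0.1 12.5 -10.1 0 0 0; -0.1 12.5 -10.1 0 0 0")

```text
time: 8.75
tool_pos: [574.4, 204.1, 173.6]
tcp_rot: [-90.1, -0.0, -86.2]
ft_force: [-0.1, 1.0, 1.1]
finger_gap: 73.7
```

Call:
move_arm(motion="0 0 0 0 0 0; 0 0 0 0 0 0; 0 0 0 0 0 0; 0 0 0 0 0 0; 0 0 0 0 0 0; 0 0 0 0 0 0; 0 0 0 0 0 0", fingers=2, squeeze=50)

```text
time: 9.33
tool_pos: [575.9, 204.6, 176.1]
tcp_rot: [-89.9, 0.0, -86.2]
ft_force: [-1.7, -0.7, 5.8]
finger_gap: 24.0
```

```bash
python3 - <<'E'
from h import *
s=readout.sense();print({k:np.round(v,2) for k,v in s.items() if k in("tool_pos","tcp_rot","ft_force","wrist_torque","finger_gap","time")})
E
```

```text
{'time': np.float64(9.33), 'tool_pos': array([575.87, 204.64, 176.11]), 'tcp_rot': array([-8.987e+01,  3.000e-02, -8.620e+01]), 'ft_force': array([-1.69, -0.73,  5.76]), 'wrist_torque': array([-0.03,  0.16, -0.02]), 'finger_gap': np.float64(24.04)}
```

```bash
cat > arc.py <<'E'
import numpy as np,sys
def rows(c,R,p,phis):
    # p: commanded point now (mm); phis: angles (deg) from world x; prints shifts cm
    q=[np.r_[c]+R*np.r_[np.cos(np.radians(f)),np.sin(np.radians(f))]-p for f in phis]
    q=np.round(np.array(q)/10,2)
    print("; ".join(f"{x:g} {y:g} 0 0 0 0" for x,y in q)); return np.r_[p]+q[-1]*10
def frad(c,p,f):
    u=(np.r_[p]-c);u/=np.linalg.norm(u);t=np.r_[-u[1],u[0]];print("radial F on tool",round(u@f[:2],2),"tang",round(t@f[:2],2))
E
python3 - <<'E'
from arc import *
c=np.array([566.,132.8]);p=np.array([574.8,204.]);f0=np.degrees(np.arctan2(*(p-c)[::-1]));R=np.linalg.norm(p-c);print(f0,R)
f=f0+np.cumsum([1,2,3,4,4,4,4,4,4,4]);p=rows(c,R,p,f);print(p,f[-1])
E
```

```text
82.95423087513255 71.74175910862515
-0.12 0.01 0 0 0 0; -0.37 0.04 0 0 0 0; -0.75 0.05 0 0 0 0; -1.25 0.04 0 0 0 0; -1.75 0 0 0 0 0; -2.24 -0.08 0 0 0 0; -2.73 -0.19 0 0 0 0; -3.21 -0.33 0 0 0 0; -3.68 -0.51 0 0 0 0; -4.13 -0.73 0 0 0 0
[533.5 196.7] 116.95423087513255
```

Call:
move_arm(motion="-0.12 0.01 0 0 0 0; -0.37 0.04 0 0 0 0; -0.75 0.05 0 0 0 0; -1.25 0.04 0 0 0 0; -1.75 0 0 0 0 0; -2.24 -0.08 0 0 0 0")

```text
time: 9.83
tool_pos: [553.6, 204.1, 176.1]
tcp_rot: [-89.8, 0.1, -86.2]
ft_force: [1.3, 1.3, 6.6]
finger_gap: 23.5
```

Call:
move_arm(motion="-0.49 -0.11 0 0 0 0; -0.97 -0.25 0 0 0 0; -1.44 -0.43 0 0 0 0; -1.89 -0.65 0 0 0 0")

```text
time: 10.17
tool_pos: [534.5, 197.9, 176.1]
tcp_rot: [-89.8, 0.1, -86.2]
ft_force: [1.8, 2.3, 6.5]
finger_gap: 23.5
```

```bash
python3 - <<'E'
from h import *
from arc import *
s=readout.sense();print({k:np.round(v,2) for k,v in s.items() if k in("tool_pos","tcp_rot","ft_force","wrist_torque","finger_gap","time")})
c=np.array([566.,132.8]);p=np.array([533.5,196.7]);frad(c,p,s["ft_force"]);frad(c,[552.4,203.2],[0,0]);R=71.742
for st in(4,):
    p2=rows(c,R,p,117+np.arange(1,6)*4);print(p2)
    print((s["tool_pos"][:2]-c),np.linalg.norm(s["tool_pos"][:2]-c))
E
```

```text
{'time': np.float64(10.17), 'tool_pos': array([534.47, 197.87, 176.1 ]), 'tcp_rot': array([-8.983e+01,  8.000e-02, -8.618e+01]), 'ft_force': array([1.81, 2.26, 6.54]), 'wrist_torque': array([ 0.39, -0.07, -0.02]), 'finger_gap': np.float64(23.54)}
radial F on tool 1.19 tang -2.64
radial F on tool 0.0 tang 0.0
-0.44 -0.24 0 0 0 0; -0.86 -0.51 0 0 0 0; -1.26 -0.81 0 0 0 0; -1.64 -1.14 0 0 0 0; -2 -1.5 0 0 0 0
[513.5 181.7]
[-31.52926097  65.07352398] 72.30945872307247
```

```bash
python3 - <<'E'
from arc import *
c=np.array([566.,132.8]);p=np.array([513.5,181.7]);R=71.742
for k in range(137,177,20): p=rows(c,R,p,k+np.arange(1,6)*4);print(p)
E
```

```text
-0.33 -0.38 0 0 0 0; -0.63 -0.78 0 0 0 0; -0.9 -1.2 0 0 0 0; -1.14 -1.63 0 0 0 0; -1.35 -2.09 0 0 0 0
[500.  160.8]
-0.18 -0.46 0 0 0 0; -0.33 -0.94 0 0 0 0; -0.44 -1.43 0 0 0 0; -0.52 -1.93 0 0 0 0; -0.56 -2.42 0 0 0 0
[494.4 136.6]
```

Call:
move_arm(motion="-0.44 -0.24 0 0 0 0; -0.86 -0.51 0 0 0 0; -1.26 -0.81 0 0 0 0; -1.64 -1.14 0 0 0 0; -2 -1.5 0 0 0 0")

```text
time: 10.58
tool_pos: [514.2, 183.0, 176.1]
tcp_rot: [-89.9, 0.1, -86.2]
ft_force: [-1.8, 3.6, 6.7]
finger_gap: 23.5
```

```bash
python3 - <<'E'
from arc import *
c=np.array([564.2,132.8]);p=np.array([513.5,181.7]);R=71.9
p=rows(c,R,p,136+np.arange(1,6)*4);print(p)
E
```

```text
-0.44 -0.27 0 0 0 0; -0.75 -0.66 0 0 0 0; -1.03 -1.08 0 0 0 0; -1.28 -1.51 0 0 0 0; -1.5 -1.97 0 0 0 0
[498.5 162. ]
```

Call:
move_arm(motion="-0.4 -0.28 0 0 0 0; -0.74 -0.66 0 0 0 0; -1.03 -1.08 0 0 0 0; -1.28 -1.51 0 0 0 0; -1.5 -1.97 0 0 0 0")

```text
time: 11.0
tool_pos: [499.4, 163.0, 176.1]
tcp_rot: [-89.9, 0.1, -86.2]
ft_force: [-1.1, 2.0, 6.5]
finger_gap: 24.0
```

```bash
python3 - <<'E'
from arc import *
from h import readout
s=readout.sense();c=np.array([564.2,132.8]);p=np.array([498.5,162.]);R=71.9;frad(c,p,s["ft_force"]);print(s["tool_pos"],s["time"])
p=rows(c,R,p,156+np.arange(1,6)*4);print(p)
E
```

```text
radial F on tool 1.81 tang -1.33
[499.38462868 162.97576624 176.06795764] 11.0
-0.19 -0.46 0 0 0 0; -0.34 -0.94 0 0 0 0; -0.46 -1.43 0 0 0 0; -0.55 -1.92 0 0 0 0; -0.6 -2.42 0 0 0 0
[492.5 137.8]
```

Call:
move_arm(motion="-0.22 -0.46 0 0 0 0; -0.39 -0.94 0 0 0 0; -0.52 -1.43 0 0 0 0; -0.61 -1.92 0 0 0 0; -0.66 -2.42 0 0 0 0")

```text
time: 11.42
tool_pos: [492.8, 138.6, 176.1]
tcp_rot: [-89.9, 0.1, -86.2]
ft_force: [-1.6, 2.7, 6.1]
finger_gap: 23.5
```

```bash
python3 - <<'E'
from arc import *
from h import readout
s=readout.sense();c=np.array([563.6,132.8]);p=np.array([491.9,137.8]);R=71.9;frad(c,p,s["ft_force"]);print(s["tool_pos"],s["time"])
for k in(176,196):
  p=rows(c,R,p,k+np.arange(1,6)*4);print(p)
E
```

```text
radial F on tool 1.76 tang -2.61
[492.8403255  138.56926678 176.0662417 ] 11.4167
-0.02 -0.5 0 0 0 0; -0 -1 0 0 0 0; 0.05 -1.5 0 0 0 0; 0.14 -1.99 0 0 0 0; 0.26 -2.48 0 0 0 0
[494.5 113. ]
0.15 -0.48 0 0 0 0; 0.34 -0.94 0 0 0 0; 0.56 -1.4 0 0 0 0; 0.81 -1.83 0 0 0 0; 1.09 -2.25 0 0 0 0
[505.4  90.5]
```

Call:
move_arm(motion="-0.05 -0.5 0 0 0 0; -0.04 -1 0 0 0 0; 0 -1.5 0 0 0 0; 0.08 -1.99 0 0 0 0; 0.2 -2.48 0 0 0 0")

```text
time: 11.83
tool_pos: [494.4, 116.0, 176.0]
tcp_rot: [-89.9, 0.3, -86.1]
ft_force: [-3.4, 13.7, 7.7]
finger_gap: 23.5
```

```bash
python3 - <<'E'
from arc import *
from h import readout
s=readout.sense();c=np.array([563.1,132.8]);p=np.array([493.9,113.0]);R=71.9;frad(c,p,s["ft_force"]);print(s["tool_pos"],s["time"])
for k in(196,216):
  p=rows(c,R,p,k+np.arange(1,6)*4);print(p)
E
```

```text
radial F on tool -0.54 tang -14.11
[494.396101   116.04796569 176.00856124] 11.8333
0.16 -0.48 0 0 0 0; 0.35 -0.94 0 0 0 0; 0.57 -1.4 0 0 0 0; 0.82 -1.83 0 0 0 0; 1.1 -2.25 0 0 0 0
[504.9  90.5]
0.31 -0.39 0 0 0 0; 0.65 -0.76 0 0 0 0; 1.01 -1.11 0 0 0 0; 1.39 -1.44 0 0 0 0; 1.8 -1.73 0 0 0 0
[522.9  73.2]
```

Call:
move_arm(motion="0.16 -0.48 0 0 0 0; 0.35 -0.94 0 0 0 0; 0.57 -1.4 0 0 0 0; 0.82 -1.83 0 0 0 0; 1.1 -2.25 0 0 0 0")

```text
time: 12.25
tool_pos: [503.9, 94.7, 175.8]
tcp_rot: [-90.1, 0.4, -86.1]
ft_force: [-12.6, 17.1, 13.3]
finger_gap: 23.8
```

```bash
cat > n.py <<'E'
from arc import *
from h import readout
import sys
a=[float(x) for x in sys.argv[1:]]  # cx cy R px py phi n steps
s=readout.sense();c=np.array(a[:2]);p=np.array(a[3:5]);q=s["tool_pos"][:2];frad(c,q,s["ft_force"])
d=q-c;print("meas",q.round(1),s["time"].round(2) if hasattr(s["time"],'round') else s["time"],"r",np.linalg.norm(d).round(1),"ang",(np.degrees(np.arctan2(d[1],d[0]))%360).round(1))
for k in range(2): p=rows(c,a[2],p,a[5]+k*20+np.arange(1,6)*4);print(p)
E
python3 n.py 563.1 132.8 71.9 505 90.5 216
```

```text
radial F on tool 1.32 tang -21.18
meas [503.9  94.7] 12.25 r 70.4 ang 212.8
0.3 -0.39 0 0 0 0; 0.64 -0.76 0 0 0 0; 1 -1.11 0 0 0 0; 1.38 -1.44 0 0 0 0; 1.79 -1.73 0 0 0 0
[522.9  73.2]
0.42 -0.27 0 0 0 0; 0.87 -0.5 0 0 0 0; 1.33 -0.71 0 0 0 0; 1.8 -0.88 0 0 0 0; 2.28 -1.02 0 0 0 0
[545.7  63. ]
```

Call:
move_arm(motion="0.3 -0.39 0 0 0 0; 0.64 -0.76 0 0 0 0; 1 -1.11 0 0 0 0; 1.38 -1.44 0 0 0 0; 1.79 -1.73 0 0 0 0")

```text
time: 12.67
tool_pos: [521.1, 76.2, 175.7]
tcp_rot: [-90.2, 0.3, -86.1]
ft_force: [-16.5, 9.8, 16.5]
finger_gap: 23.7
```

```bash
python3 n.py 563.1 132.8 71.9 522.9 73.2 236
```

```text
radial F on tool 2.01 tang -19.12
meas [521.1  76.2] 12.6667 r 70.5 ang 233.4
0.42 -0.27 0 0 0 0; 0.87 -0.5 0 0 0 0; 1.33 -0.71 0 0 0 0; 1.8 -0.88 0 0 0 0; 2.28 -1.02 0 0 0 0
[545.7  63. ]
0.49 -0.1 0 0 0 0; 0.99 -0.17 0 0 0 0; 1.49 -0.21 0 0 0 0; 1.99 -0.21 0 0 0 0; 2.49 -0.17 0 0 0 0
[570.6  61.3]
```

Call:
move_arm(motion="0.42 -0.28 0.02 0 0 0; 0.87 -0.52 0.04 0 0 0; 1.33 -0.73 0.06 0 0 0; 1.8 -0.91 0.08 0 0 0; 2.28 -1.05 0.1 0 0 0")

```text
time: 13.08
tool_pos: [543.8, 64.1, 175.9]
tcp_rot: [-90.3, 0.1, -86.2]
ft_force: [-12.5, 1.9, 10.8]
finger_gap: 23.5
```

```bash
python3 n.py 563.1 132.6 71.9 545.7 62.7 256
```

```text
radial F on tool 1.56 tang -12.51
meas [543.8  64.1] 13.0833 r 71.2 ang 254.2
0.49 -0.09 0 0 0 0; 0.99 -0.16 0 0 0 0; 1.49 -0.2 0 0 0 0; 1.99 -0.2 0 0 0 0; 2.49 -0.16 0 0 0 0
[570.6  61.1]
0.5 0.07 0 0 0 0; 0.99 0.17 0 0 0 0; 1.47 0.31 0 0 0 0; 1.94 0.48 0 0 0 0; 2.4 0.69 0 0 0 0
[594.6  68. ]
```

Call:
move_arm(motion="0.49 -0.1 0 0 0 0; 0.99 -0.18 0 0 0 0; 1.49 -0.23 0 0 0 0; 1.99 -0.23 0 0 0 0; 2.49 -0.19 0 0 0 0")

```text
time: 13.5
tool_pos: [570.0, 61.1, 176.0]
tcp_rot: [-90.1, -0.0, -86.2]
ft_force: [-7.0, -1.4, 6.2]
finger_gap: 23.6
```

```bash
python3 n.py 563.1 132.4 71.9 570.6 60.8 276
```

```text
radial F on tool 0.71 tang -7.12
meas [570.   61.1] 13.5 r 71.6 ang 275.5
0.5 0.08 0 0 0 0; 0.99 0.18 0 0 0 0; 1.47 0.32 0 0 0 0; 1.94 0.49 0 0 0 0; 2.4 0.7 0 0 0 0
[594.6  67.8]
0.45 0.23 0 0 0 0; 0.87 0.5 0 0 0 0; 1.28 0.79 0 0 0 0; 1.66 1.12 0 0 0 0; 2.02 1.47 0 0 0 0
[614.8  82.5]
```

Call:
move_arm(motion="0.5 0.08 0 0 0 0; 0.99 0.18 0 0 0 0; 1.47 0.32 0 0 0 0; 1.94 0.49 0 0 0 0; 2.4 0.7 0 0 0 0")

```text
time: 13.92
tool_pos: [595.8, 68.3, 176.1]
tcp_rot: [-89.9, -0.0, -86.2]
ft_force: [2.3, -0.9, 4.2]
finger_gap: 24.0
```

```bash
python3 n.py 563.1 132.4 71.9 594.6 67.8 296
```

```text
radial F on tool 1.87 tang 1.61
meas [595.8  68.3] 13.9167 r 72.0 ang 297.1
0.45 0.23 0 0 0 0; 0.87 0.5 0 0 0 0; 1.28 0.79 0 0 0 0; 1.66 1.12 0 0 0 0; 2.02 1.47 0 0 0 0
[614.8  82.5]
0.34 0.37 0 0 0 0; 0.65 0.76 0 0 0 0; 0.93 1.18 0 0 0 0; 1.18 1.61 0 0 0 0; 1.4 2.07 0 0 0 0
[628.8 103.2]
```

Call:
move_arm(motion="0.46 0.22 0 0 0 0; 0.89 0.48 0 0 0 0; 1.3 0.77 0 0 0 0; 1.69 1.09 0 0 0 0; 2.06 1.44 0 0 0 0")

```text
time: 14.33
tool_pos: [616.5, 83.4, 176.0]
tcp_rot: [-89.9, 0.0, -86.2]
ft_force: [4.2, 1.6, 4.7]
finger_gap: 23.6
```

```bash
python3 n.py 563.1 132.4 72.4 615.2 82.2 316
```

```text
radial F on tool 2.01 tang 3.98
meas [616.5  83.4] 14.3333 r 72.4 ang 317.5
0.34 0.37 0 0 0 0; 0.65 0.76 0 0 0 0; 0.93 1.18 0 0 0 0; 1.18 1.62 0 0 0 0; 1.4 2.08 0 0 0 0
[629.2 103. ]
0.19 0.46 0 0 0 0; 0.35 0.94 0 0 0 0; 0.47 1.43 0 0 0 0; 0.56 1.93 0 0 0 0; 0.61 2.43 0 0 0 0
[635.3 127.3]
```

Call:
move_arm(motion="0.36 0.36 0 0 0 0; 0.68 0.75 0 0 0 0; 0.97 1.16 0 0 0 0; 1.23 1.6 0 0 0 0; 1.45 2.06 0 0 0 0")

```text
time: 14.75
tool_pos: [630.7, 104.8, 176.1]
tcp_rot: [-89.9, 0.1, -86.2]
ft_force: [3.7, 5.2, 4.5]
finger_gap: 23.8
```

```bash
python3 n.py 563.6 132.4 72.5 629.7 102.8 336
```

```text
radial F on tool 1.45 tang 6.18
meas [630.7 104.8] 14.75 r 72.6 ang 337.6
0.2 0.48 0 0 0 0; 0.36 0.96 0 0 0 0; 0.48 1.45 0 0 0 0; 0.57 1.95 0 0 0 0; 0.62 2.45 0 0 0 0
[635.9 127.3]
0.02 0.51 0 0 0 0; 0 1.02 0 0 0 0; -0.05 1.52 0 0 0 0; -0.14 2.02 0 0 0 0; -0.26 2.51 0 0 0 0
[633.3 152.4]
```

Call:
move_arm(motion="0.21 0.48 0 0 0 0; 0.38 0.96 0 0 0 0; 0.51 1.45 0 0 0 0; 0.6 1.95 0 0 0 0; 0.65 2.45 0 0 0 0; 0.67 2.96 0 0 0 0; 0.65 3.47 0 0 0 0")

```text
time: 15.33
tool_pos: [636.6, 138.4, 176.1]
tcp_rot: [-90.0, -0.0, -86.2]
ft_force: [0.4, -1.4, 6.5]
finger_gap: 23.8
```

```bash
python3 n.py 563.9 132.4 72.5 636.2 137.5 4
```

```text
radial F on tool 0.26 tang -1.45
meas [636.6 138.4] 15.3333 r 72.9 ang 4.7
-0.05 0.5 0 0 0 0; -0.14 1 0 0 0 0; -0.26 1.49 0 0 0 0; -0.42 1.97 0 0 0 0; -0.61 2.44 0 0 0 0
[630.1 161.9]
-0.22 0.45 0 0 0 0; -0.47 0.89 0 0 0 0; -0.75 1.31 0 0 0 0; -1.07 1.71 0 0 0 0; -1.4 2.09 0 0 0 0
[616.1 182.8]
```

Call:
move_arm(motion="-0.05 0.5 0 0 0 0; -0.14 1 0 0 0 0; -0.26 1.49 0 0 0 0; -0.42 1.97 0 0 0 0; -0.61 2.44 0 0 0 0; -0.83 2.89 0 0 0 0; -1.08 3.33 0 0 0 0; -1.36 3.75 0 0 0 0; -1.68 4.15 0 0 0 0; -2.01 4.53 0 0 0 0")

```text
time: 16.17
tool_pos: [616.4, 183.5, 176.1]
tcp_rot: [-90.0, -0.0, -86.2]
ft_force: [1.4, -1.0, 6.5]
finger_gap: 23.9
```

```bash
python3 n.py 563.9 132.4 72.4 616.1 182.8 44; sed -i 's/k\*20+np.arange(1,6)/k*40+np.arange(1,11)/' n.py
```

```text
radial F on tool 0.32 tang -1.73
meas [616.4 183.5] 16.1667 r 73.2 ang 44.2
-0.38 0.34 0 0 0 0; -0.76 0.67 0 0 0 0; -1.17 0.96 0 0 0 0; -1.6 1.23 0 0 0 0; -2.05 1.47 0 0 0 0
[595.6 197.5]
-0.46 0.2 0 0 0 0; -0.93 0.38 0 0 0 0; -1.42 0.51 0 0 0 0; -1.91 0.62 0 0 0 0; -2.41 0.69 0 0 0 0
[571.5 204.4]
```

Call:
move_arm(motion="-0.38 0.34 0 0 0 0; -0.76 0.67 0 0 0 0; -1.17 0.96 0 0 0 0; -1.6 1.23 0 0 0 0; -2.05 1.47 0 0 0 0; -2.51 1.67 0 0 0 0; -2.98 1.85 0 0 0 0; -3.47 1.98 0 0 0 0; -3.96 2.09 0 0 0 0; -4.46 2.16 0 0 0 0")

```text
time: 17.0
tool_pos: [571.6, 205.2, 176.1]
tcp_rot: [-90.0, -0.0, -86.2]
ft_force: [0.6, -0.1, 5.7]
finger_gap: 23.9
```

```bash
python3 n.py 563.7 132.5 72.3 571.5 204.4 84; python3 - <<'E'
from h import *
a=eyes.snapshot("scene");cv2.imwrite("pics/t1.png",a["image"])
for k in blobs(a,(5,150,90),(16,255,255),12):
    x,y,w,h=cv2.boundingRect(k)
    if 180<x<400 and 170<y<310: print((x,y,w,h),cv2.contourArea(k))
E
```

```text
radial F on tool -0.02 tang -0.63
meas [571.6 205.2] 17.0 r 73.1 ang 83.8
-0.53 0.04 0 0 0 0; -1.03 0.04 0 0 0 0; -1.54 0 0 0 0 0; -2.04 -0.07 0 0 0 0; -2.53 -0.17 0 0 0 0; -3.01 -0.31 0 0 0 0; -3.49 -0.49 0 0 0 0; -3.95 -0.69 0 0 0 0; -4.39 -0.93 0 0 0 0; -4.82 -1.2 0 0 0 0
[523.3 192.4]
-0.41 -0.29 0 0 0 0; -0.8 -0.62 0 0 0 0; -1.16 -0.97 0 0 0 0; -1.5 -1.34 0 0 0 0; -1.81 -1.74 0 0 0 0; -2.09 -2.16 0 0 0 0; -2.34 -2.6 0 0 0 0; -2.56 -3.05 0 0 0 0; -2.75 -3.52 0 0 0 0; -2.91 -4 0 0 0 0
[494.2 152.4]
(285, 221, 15, 20) 115.5
(275, 217, 15, 20) 105.5
(240, 209, 15, 19) 99.5
(231, 206, 14, 19) 88.5
```

One carton has dropped into the tray (scene ≈(238,215)) and the other is in the magazine (≈(287,228)). Second turn next, same speed.

Call:
move_arm(motion="-0.53 0.04 0 0 0 0; -1.03 0.04 0 0 0 0; -1.54 0 0 0 0 0; -2.04 -0.07 0 0 0 0; -2.53 -0.17 0 0 0 0; -3.01 -0.31 0 0 0 0; -3.49 -0.49 0 0 0 0; -3.95 -0.69 0 0 0 0; -4.39 -0.93 0 0 0 0; -4.82 -1.2 0 0 0 0")

```text
time: 17.88
tool_pos: [523.5, 193.1, 176.1]
tcp_rot: [-90.0, -0.0, -86.2]
ft_force: [1.5, -0.3, 6.1]
finger_gap: 23.9
```

```bash
python3 n.py 563.6 132.5 72.5 523.3 192.4 124
```

```text
radial F on tool -1.04 tang -1.09
meas [523.5 193.1] 17.8833 r 72.7 ang 123.5
-0.43 -0.28 0 0 0 0; -0.82 -0.6 0 0 0 0; -1.19 -0.95 0 0 0 0; -1.52 -1.33 0 0 0 0; -1.84 -1.73 0 0 0 0; -2.12 -2.15 0 0 0 0; -2.37 -2.59 0 0 0 0; -2.59 -3.04 0 0 0 0; -2.78 -3.51 0 0 0 0; -2.94 -3.99 0 0 0 0
[493.9 152.5]
-0.12 -0.49 0 0 0 0; -0.21 -0.99 0 0 0 0; -0.26 -1.49 0 0 0 0; -0.28 -2 0 0 0 0; -0.26 -2.51 0 0 0 0; -0.21 -3.01 0 0 0 0; -0.12 -3.51 0 0 0 0; 0 -4 0 0 0 0; 0.16 -4.48 0 0 0 0; 0.35 -4.95 0 0 0 0
[497.4 103. ]
```

Call:
move_arm(motion="-0.43 -0.28 0 0 0 0; -0.82 -0.6 0 0 0 0; -1.19 -0.95 0 0 0 0; -1.52 -1.33 0 0 0 0; -1.84 -1.73 0 0 0 0; -2.12 -2.15 0 0 0 0; -2.37 -2.59 0 0 0 0; -2.59 -3.04 0 0 0 0; -2.78 -3.51 0 0 0 0; -2.94 -3.99 0 0 0 0")

```text
time: 18.72
tool_pos: [494.2, 153.1, 176.1]
tcp_rot: [-90.0, 0.0, -86.2]
ft_force: [1.0, 1.0, 5.7]
finger_gap: 23.6
```

```bash
python3 n.py 563.6 132.5 72.5 493.9 152.5 164
```

```text
radial F on tool -0.63 tang -1.25
meas [494.2 153.1] 18.7167 r 72.4 ang 163.4
-0.12 -0.49 0 0 0 0; -0.21 -0.99 0 0 0 0; -0.26 -1.49 0 0 0 0; -0.28 -2 0 0 0 0; -0.26 -2.51 0 0 0 0; -0.21 -3.01 0 0 0 0; -0.12 -3.51 0 0 0 0; 0 -4 0 0 0 0; 0.16 -4.48 0 0 0 0; 0.35 -4.95 0 0 0 0
[497.4 103. ]
0.22 -0.45 0 0 0 0; 0.47 -0.89 0 0 0 0; 0.75 -1.31 0 0 0 0; 1.07 -1.71 0 0 0 0; 1.4 -2.09 0 0 0 0; 1.77 -2.44 0 0 0 0; 2.16 -2.76 0 0 0 0; 2.57 -3.06 0 0 0 0; 3 -3.33 0 0 0 0; 3.44 -3.57 0 0 0 0
[531.8  67.3]
```

Call:
move_arm(motion="-0.12 -0.49 0 0 0 0; -0.21 -0.99 0 0 0 0; -0.26 -1.49 0 0 0 0; -0.28 -2 0 0 0 0; -0.26 -2.51 0 0 0 0; -0.21 -3.01 0 0 0 0; -0.12 -3.51 0 0 0 0; 0 -4 0 0 0 0; 0.16 -4.48 0 0 0 0; 0.35 -4.95 0 0 0 0")

```text
time: 19.55
tool_pos: [496.6, 106.8, 176.0]
tcp_rot: [-90.1, 0.3, -86.1]
ft_force: [-5.4, 16.5, 10.0]
finger_gap: 23.5
```

```bash
python3 n.py 563.6 132.4 72.5 497.4 103 204
```

```text
radial F on tool -0.81 tang -17.31
meas [496.6 106.8] 19.55 r 71.7 ang 200.9
0.22 -0.46 0 0 0 0; 0.47 -0.9 0 0 0 0; 0.75 -1.32 0 0 0 0; 1.07 -1.72 0 0 0 0; 1.4 -2.1 0 0 0 0; 1.77 -2.45 0 0 0 0; 2.16 -2.77 0 0 0 0; 2.57 -3.07 0 0 0 0; 3 -3.34 0 0 0 0; 3.44 -3.58 0 0 0 0
[531.8  67.2]
0.46 -0.2 0 0 0 0; 0.94 -0.38 0 0 0 0; 1.43 -0.51 0 0 0 0; 1.92 -0.62 0 0 0 0; 2.42 -0.69 0 0 0 0; 2.93 -0.73 0 0 0 0; 3.43 -0.73 0 0 0 0; 3.94 -0.69 0 0 0 0; 4.44 -0.62 0 0 0 0; 4.93 -0.51 0 0 0 0
[581.1  62.1]
```

Call:
move_arm(motion="0.22 -0.46 0 0 0 0; 0.47 -0.9 0 0 0 0; 0.75 -1.32 0 0 0 0; 1.07 -1.72 0 0 0 0; 1.4 -2.1 0 0 0 0; 1.77 -2.45 0 0 0 0; 2.16 -2.77 0 0 0 0; 2.57 -3.07 0 0 0 0; 3 -3.34 0 0 0 0; 3.44 -3.58 0 0 0 0")

```text
time: 20.38
tool_pos: [529.3, 69.9, 175.7]
tcp_rot: [-90.4, 0.2, -86.1]
ft_force: [-14.6, 7.5, 16.0]
finger_gap: 23.7
```

```bash
python3 n.py 563.6 132.3 72.5 531.8 67.2 244
```

```text
radial F on tool 0.49 tang -16.37
meas [529.3  69.9] 20.3833 r 71.2 ang 241.2
0.46 -0.21 0 0 0 0; 0.94 -0.39 0 0 0 0; 1.43 -0.52 0 0 0 0; 1.92 -0.63 0 0 0 0; 2.42 -0.7 0 0 0 0; 2.93 -0.74 0 0 0 0; 3.43 -0.74 0 0 0 0; 3.94 -0.7 0 0 0 0; 4.44 -0.63 0 0 0 0; 4.93 -0.52 0 0 0 0
[581.1  62. ]
0.49 0.13 0 0 0 0; 0.97 0.31 0 0 0 0; 1.43 0.51 0 0 0 0; 1.88 0.75 0 0 0 0; 2.3 1.02 0 0 0 0; 2.71 1.32 0 0 0 0; 3.1 1.64 0 0 0 0; 3.47 1.99 0 0 0 0; 3.8 2.37 0 0 0 0; 4.12 2.77 0 0 0 0
[622.3  89.7]
```

Call:
move_arm(motion="0.46 -0.21 0 0 0 0; 0.94 -0.39 0 0 0 0; 1.43 -0.52 0 0 0 0; 1.92 -0.63 0 0 0 0; 2.42 -0.7 0 0 0 0; 2.93 -0.74 0 0 0 0; 3.43 -0.74 0 0 0 0; 3.94 -0.7 0 0 0 0; 4.44 -0.63 0 0 0 0; 4.93 -0.52 0 0 0 0")

```text
time: 21.22
tool_pos: [580.9, 62.4, 175.9]
tcp_rot: [-90.1, -0.0, -86.2]
ft_force: [-2.4, -1.2, 7.7]
finger_gap: 23.7
```

```bash
python3 n.py 563.6 132.3 72.8 581.1 62 284
```

```text
radial F on tool 0.63 tang -2.62
meas [580.9  62.4] 21.2167 r 72.0 ang 283.9
0.5 0.11 0 0 0 0; 0.98 0.28 0 0 0 0; 1.44 0.49 0 0 0 0; 1.89 0.73 0 0 0 0; 2.32 0.99 0 0 0 0; 2.73 1.29 0 0 0 0; 3.12 1.62 0 0 0 0; 3.49 1.97 0 0 0 0; 3.83 2.35 0 0 0 0; 4.14 2.75 0 0 0 0
[622.5  89.5]
0.28 0.42 0 0 0 0; 0.54 0.86 0 0 0 0; 0.76 1.32 0 0 0 0; 0.95 1.79 0 0 0 0; 1.11 2.27 0 0 0 0; 1.23 2.77 0 0 0 0; 1.32 3.27 0 0 0 0; 1.37 3.77 0 0 0 0; 1.39 4.28 0 0 0 0; 1.37 4.79 0 0 0 0
[636.2 137.4]
```

Call:
move_arm(motion="0.5 0.11 0 0 0 0; 0.98 0.28 0 0 0 0; 1.44 0.49 0 0 0 0; 1.89 0.73 0 0 0 0; 2.32 0.99 0 0 0 0; 2.73 1.29 0 0 0 0; 3.12 1.62 0 0 0 0; 3.49 1.97 0 0 0 0; 3.83 2.35 0 0 0 0; 4.14 2.75 0 0 0 0")

```text
time: 22.05
tool_pos: [623.5, 91.1, 176.0]
tcp_rot: [-89.9, 0.1, -86.2]
ft_force: [4.4, 4.5, 4.4]
finger_gap: 23.8
```

```bash
python3 n.py 563.6 132.3 72.8 622.5 89.5 324
```

```text
radial F on tool 1.06 tang 6.24
meas [623.5  91.1] 22.05 r 72.7 ang 325.5
0.28 0.42 0 0 0 0; 0.54 0.86 0 0 0 0; 0.76 1.32 0 0 0 0; 0.95 1.79 0 0 0 0; 1.11 2.27 0 0 0 0; 1.23 2.77 0 0 0 0; 1.32 3.27 0 0 0 0; 1.37 3.77 0 0 0 0; 1.39 4.28 0 0 0 0; 1.37 4.79 0 0 0 0
[636.2 137.4]
-0.05 0.5 0 0 0 0; -0.14 1 0 0 0 0; -0.26 1.5 0 0 0 0; -0.42 1.98 0 0 0 0; -0.61 2.45 0 0 0 0; -0.83 2.91 0 0 0 0; -1.09 3.35 0 0 0 0; -1.37 3.77 0 0 0 0; -1.68 4.17 0 0 0 0; -2.02 4.55 0 0 0 0
[616.  182.9]
```

The same path passed cleanly on the first turn, so I'll run the next two calls back to back.

Call:
move_arm(motion="0.28 0.42 0 0 0 0; 0.54 0.86 0 0 0 0; 0.76 1.32 0 0 0 0; 0.95 1.79 0 0 0 0; 1.11 2.27 0 0 0 0; 1.23 2.77 0 0 0 0; 1.32 3.27 0 0 0 0; 1.37 3.77 0 0 0 0; 1.39 4.28 0 0 0 0; 1.37 4.79 0 0 0 0")

```text
time: 22.88
tool_pos: [636.6, 138.1, 176.1]
tcp_rot: [-90.0, -0.0, -86.2]
ft_force: [1.1, -1.2, 6.8]
finger_gap: 23.6
```

Call:
move_arm(motion="-0.05 0.5 0 0 0 0; -0.14 1 0 0 0 0; -0.26 1.49 0 0 0 0; -0.42 1.97 0 0 0 0; -0.61 2.44 0 0 0 0; -0.83 2.89 0 0 0 0; -1.08 3.33 0 0 0 0; -1.36 3.75 0 0 0 0; -1.68 4.15 0 0 0 0; -2.01 4.53 0 0 0 0")

```text
time: 23.72
tool_pos: [616.4, 183.3, 176.1]
tcp_rot: [-90.0, -0.0, -86.2]
ft_force: [1.9, -0.3, 7.7]
finger_gap: 24.0
```

```bash
python3 n.py 563.8 132.4 72.4 616.1 182.7 44; python3 - <<'E'
from arc import *
c=np.array([563.7,132.5]);p=np.array([571.5,204.3]);rows(c,72.3,p,[88,91,93,94,94,94,94])
E
```

```text
radial F on tool 1.12 tang -1.56
meas [616.4 183.3] 23.7167 r 73.2 ang 44.1
-0.39 0.35 0 0 0 0; -0.77 0.68 0 0 0 0; -1.18 0.97 0 0 0 0; -1.61 1.24 0 0 0 0; -2.06 1.48 0 0 0 0; -2.52 1.68 0 0 0 0; -2.99 1.86 0 0 0 0; -3.48 1.99 0 0 0 0; -3.97 2.1 0 0 0 0; -4.47 2.17 0 0 0 0
[571.4 204.4]
-0.51 0.04 0 0 0 0; -1.01 0.04 0 0 0 0; -1.52 0 0 0 0 0; -2.02 -0.07 0 0 0 0; -2.51 -0.18 0 0 0 0; -3 -0.31 0 0 0 0; -3.47 -0.49 0 0 0 0; -3.93 -0.69 0 0 0 0; -4.38 -0.93 0 0 0 0; -4.81 -1.2 0 0 0 0
[523.3 192.4]
-0.53 0.05 0 0 0 0; -0.91 0.05 0 0 0 0; -1.16 0.04 0 0 0 0; -1.28 0.03 0 0 0 0; -1.28 0.03 0 0 0 0; -1.28 0.03 0 0 0 0; -1.28 0.03 0 0 0 0
```

Call:
move_arm(motion="-0.39 0.35 0 0 0 0; -0.77 0.68 0 0 0 0; -1.18 0.97 0 0 0 0; -1.61 1.24 0 0 0 0; -2.06 1.48 0 0 0 0; -2.52 1.68 0 0 0 0; -2.99 1.86 0 0 0 0; -3.48 1.99 0 0 0 0; -3.97 2.1 0 0 0 0; -4.47 2.16 0 0 0 0")

```text
time: 24.55
tool_pos: [571.6, 205.0, 176.1]
tcp_rot: [-90.0, -0.0, -86.2]
ft_force: [2.4, 0.5, 6.8]
finger_gap: 23.9
```

Call:
move_arm(motion="-0.53 0.05 0 0 0 0; -0.91 0.05 0 0 0 0; -1.16 0.04 0 0 0 0; -1.28 0.03 0 0 0 0; -1.28 0.03 0 0 0 0; -1.28 0.03 0 0 0 0; -1.28 0.03 0 0 0 0")

```text
time: 25.13
tool_pos: [558.5, 205.2, 176.0]
tcp_rot: [-90.0, -0.0, -86.2]
ft_force: [-1.1, 1.0, 8.0]
finger_gap: 23.8
```

Call:
move_arm(motion="0 0 0 0 0 0; 0 0 0 0 0 0; 0 0 0 0 0 0; 0 0 0 0 0 0; 0 0 0 0 0 0; 0 0 0 0 0 0", fingers=7)

```text
time: 25.63
tool_pos: [558.6, 205.0, 175.2]
tcp_rot: [-90.0, -0.0, -86.2]
ft_force: [-0.4, 0.3, -0.3]
finger_gap: 70.2
```

Call:
move_arm(motion="0 0 1 0 0 0; 0 0 3 0 0 0; 0 0 6 0 0 0; 0 0 9 0 0 0; 0 0 11 0 0 0; -4 0 12 0 0 0; -8 0 12 0 0 0; -10 0 12 0 0 0; -10 0 12 0 0 0; -10 0 12 0 0 0")

```text
time: 26.47
tool_pos: [458.5, 205.3, 297.0]
tcp_rot: [-89.9, 0.0, -86.2]
ft_force: [-0.3, -0.2, -0.2]
finger_gap: 69.9
```

```bash
python3 - <<'E'
from h import *
a=eyes.snapshot("scene");b=eyes.snapshot("side");s=readout.sense();print(s["time"],s["tool_pos"],s["ft_force"])
for k in blobs(a,(5,150,90),(16,255,255),12):
    x,y,w,h=cv2.boundingRect(k)
    if 180<x<400 and 170<y<310: print((x,y,w,h),cv2.contourArea(k))
cv2.imwrite("pics/f.png",np.hstack([cv2.resize(a["image"][150:310,170:370],(400,320),interpolation=cv2.INTER_CUBIC),cv2.resize(b["image"][140:320,190:415],(400,320),interpolation=cv2.INTER_CUBIC)]))
E
```

```text
26.5667 [459.47920521 205.03315479 296.28113159] [ 0.30546643  0.03859012 -0.17416821]
(252, 213, 17, 22) 165.0
(238, 209, 19, 21) 190.0
(228, 205, 15, 19) 87.5
```

View pics/f.png

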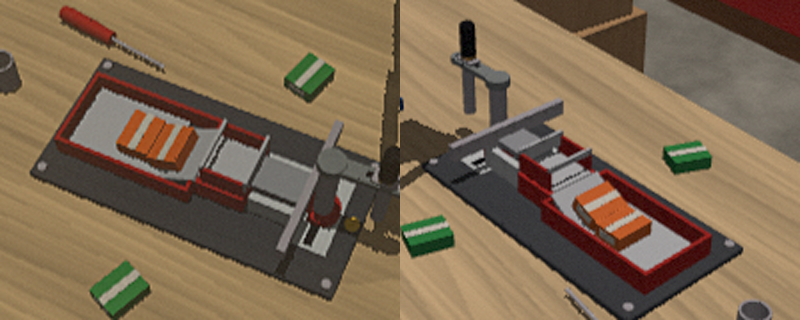

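The final view shows both orange cartons in the tray, an empty magazine, and the knob over the yellow mark. The hand is clear. Handing in.

```bash
python3 -c "
from bench import r
print(r.hand_in())"
```

```text
the job is handed in; nothing more can be done
None
```

The job is done and handed in at about 26.6 s on the robot's clock. I set the loose orange carton squarely on the one in the magazine and let go. I then turned the crank two full turns counter-clockwise by its knob, released it over the yellow mark, and drew the hand clear.

- **Crank speed:** each turn took about 7.5 to 8 s. The hand held the knob throughout, so the spring never drove it round.
- **Side load:** the inward or outward force on the knob, read about every 20–40° at the end of each move, peaked at about 3.8 N early in the first turn. After that it stayed at about 2 N or less. These readings could miss a short peak in between. I did not track the `knob_slide` stretch itself.
- **Turning force:** up to about 21 N was needed in the stiff part of each turn.
- **Drops:** a picture after the first turn showed one carton in the tray and one still in the magazine. The last picture shows both in the tray and the magazine empty.
- **Parking:** the knob is at about (559, 205) in world coordinates, roughly +192 mm along the feeder's y (more than +160 mm is required).
- **Second carton:** it lies at the foot of the chute against the first one and looks slightly tilted. I left it as it fell.
- **Other items:** the hand did not go near the blue carton after the pick-up, nor the screwdriver or the coupling. The last picture shows the screwdriver and coupling in place but not the blue carton, which I did not recheck.

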